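Hold a foundation bottle square in the labelling jig

TASK

Lift the tan foundation bottle out of the sample tray, stand it upright on the plate of the labelling jig and press it into the corner so that it sits square and flush against the blue fence and the yellow fence at once. Finish while still holding it there: do not let go, keep pushing it firmly against both fences so the shade label can be stuck on. Do not knock over or push aside anything else in the tray or on the table.

Things in the scene. Friction and masses are not known exactly. Their poses are not given: they have to be found in the camera images.
- tan_bottle_mid (a point): The bottle to take: tan-brown glass, square body 36 x 36 mm and 64 mm tall, with a round black cap 25 mm across and 14 mm tall on top (78 mm in all, about 0.16 kg). It stands upright in the tray at any yaw; its four sides are alike. This point is on its middle axis half-way up, 39 mm above its underside; x and y axes square to its sides, z up.
- tan_bottle: The same tan bottle; origin at the centre of its underside.
- tray: Shallow pale blue-green tray, 250 (x) x 300 (y) mm outside, walls 5 mm thick and 28 mm high, floor 5 mm thick; fixed. Origin at the centre of its underside, on the table; x and y along its sides. Six things stand in it in two rows of three, rows 100 mm apart, neighbours in a row 95 mm apart; which stands where varies.
- seat (a point): Where the bottle's mid point (tan_bottle_mid) is when the bottle stands on the jig plate touching both fences: 18 mm from each fence face, 39 mm above the plate's top. The plate's top is 8 mm above the table. Axes are the jig's: +x points square into the blue back fence, -y points square into the yellow side fence, z up.
- corner (a point): Inner corner of the jig, where the inner faces of both fences meet the plate's top. Axes as for seat.
- jig: Fixed aluminium plate, 150 (x) x 140 (y) x 8 mm, origin at the centre of its underside, axes as for seat. Its place and yaw on the table vary. The inner corner lies at x +35, y -30 mm.
- back_fence: Blue fence bar fixed on the jig plate, 16 mm thick, 112 mm long along the jig's y, 16 mm high above the plate. Its inner face looks along the jig's -x. Rigid. Origin on the inner face at its lower edge, at the end beyond the corner.
- side_fence: Yellow fence bar fixed on the jig plate, 16 mm thick, 95 mm long along the jig's x, 16 mm high above the plate. Its inner face looks along the jig's +y. Rigid. Origin at the inner corner.
- rose_bottle_mid (a point): Bystander, to be left alone. Rose-pink square bottle of the same size as the tan one, with a brass cap, in the tray. Point half-way up.
- ivory_bottle_mid (a point): Bystander, to be left alone. Ivory square bottle of the same size with a black cap, in the tray. Point half-way up.
- cream_jar_mid (a point): Bystander, to be left alone. Round white cream jar, 46 mm across, 36 mm tall, in the tray. Point half-way up.
- nail_varnish_mid (a point): Bystander, to be left alone. Small round red nail varnish with a white cap, 30 mm across, 62 mm tall, in the tray. Point half-way up.
- lipstick_mid (a point): Bystander, to be left alone. Black and red lipstick standing on end, 24 mm across, 64 mm tall, in the tray. Point half-way up.
- powder_compact: Bystander, to be left alone. Flat red powder compact, 75 x 75 x 14 mm, lying on the table. Origin under its centre.
- skin_tonic_jar: Bystander, to be left alone. Round white jar, 60 mm across, 45 mm tall, on the table. Origin under its centre.
- makeup_brush: Bystander, to be left alone. Make-up brush lying on the table, 172 mm long, black handle. Origin near its middle, 86 mm or so from either end.
There are look-alikes about, which are no part of the job. Of the things that look like the jig, the larger one is meant.

How it is judged:
By the outcome, as a careful person would: the job done as asked, in the order asked, and still so for the second after the job is handed in, while the arm keeps its last pose, push and grip.
It also fails if it takes over 42 s, if anything falls off the work surface, if the arm or the gripper's body presses on something with over 40 N, if the wrist force passes 120 N, or if a joint passes its speed limit or range.

ROBOT

A 6-joint arm with a two-finger parallel gripper is mounted at the origin on the work surface. World frame = base frame: x ahead of the robot, y to its left, z up, the work surface at z = 0. Lengths are in m, angles in rad, forces in N, time in s.
With the tool pointing down it reaches from about 0.35 to 0.975 m from the base axis. Payload 7.1 kg.
Tool frame: the origin (TCP) lies between the finger pads; the fingertips stand 22 mm ahead of it and the grasp point (between the pads) lies 3 mm ahead of it; z points along the fingers, y is the line along which they close (so a half turn about z gives the same grasp; the last joint's range is limited). The gripper opens to 88 mm and grips with 3 to 60 N. Pads are 20 mm wide; open, the fingers measure 115 mm over their backs; the gripper's body (75 mm by 178 mm) begins 61 mm behind the grasp point.
Start: joints at [-1.23, 0.423, 1.63, -0, 1.089, -0.019], TCP at [0.22, -0.585, 0.245] pointing down, gripper open.
Joint ranges: [-3, 3], [-0.9, 2.11], [0.09, 2.58], [-1.31, 4.45], [0.11, 2.69], [-2.54, 2.54]. Speed limits (rad/s): [2.39, 2.39, 3.01, 3.14, 3.14, 3.14].

INTERFACE

Orientations are given as a unit quaternion [w, x, y, z].
In Python, from plant import monitor, viewer, arm gives the robot as it stands.
- The arm moves only by the shell command python3 -m pendant 'ROWS' [OPENING] [FORCE]. ROWS is JSON, a list of rows, each an object with "translation": the shift along the world's x, y, z scaled (see below), a list of three; "twist": the turn, a rotation vector about the world's x, y, z scaled (see below), a list of three. A call has exactly 5 rows; each row is the pose to reach, as a shift and turn from the pose commanded when the call began; what a row does not reach only later rows make up. The controller multiplies each number of a shift by 500 mm and each number of a turn by 45 degrees. A row lasts 1/8 s, in which the tool goes at most 62.5 mm and 10.7 degrees, less where a joint would pass 70% of its speed; a pose out of reach is approached as far as the arm can. A call with a number of a shift or a turn outside -1 to 1 is refused whole. A call with a gripper value outside its range is refused whole. OPENING is the opening, from 0 (shut) to 1 (fully open), set as the call begins (- or left out, the last holds). The fingers move at their own pace and stop on an object; FORCE is the grip in N (left out, the last holds). Time passes only in rows, so rows that repeat a pose let the fingers close, or fill a call up. It gives the time, the measured TCP pose, the force, the opening and the grip force at its end, in the units of the state.
- monitor.get_obs(): the state, without advancing time (a new reading comes with each control period).
- viewer.get_image(name): name is "side" or "top" or "wrist"; returns a dict with "pixels" (480x640x3 uint8, red, green, blue), "range_z" (480x640 float32, m along the optical axis (not along the pixel's ray), 0 where there is no reading), "fx", "fy", "cx", "cy" (pixels), "eye" and "attitude" of the camera in the world. Camera axes: x right, y down, z forward; pixel columns grow to the right and rows downward; lengths in m; the calibration is good to about 2 mm. A picture is of the moment at which its call begins.
- arm.job_done(): hands the job in; it is judged then, once.
Trained networks look in the newest picture that a camera, given by its name, has taken for a name from the list of things; names that differ only in an ending like _2 or _b are one class to them, and where a whole thing is asked for, a point or a joint stands for the part that bears it (a point fixed in the world has none). Each returns a list of dicts, best first, with "p" (0 to 1); they miss things now and then, are a little off and sometimes report something else, mostly with a low value. They report only what shows in the picture. A call takes as long as a camera call. They do not tell look-alikes from the thing itself.
- viewer.recognise(camera, query): "pixel" ([column, row] in pixels, amid what is visible of it).
The state is a dict: "t": time; "qpos": joint angles; "joint_vel": joint speeds; "tau": joint torques, N m; "tcp_pos": TCP position; "orientation": TCP orientation; "wrist_force": force on the tool from outside, world axes, zero at the start; "wrist_torque": the same for the moment, N m; "opening": finger opening in m; "gripper_force": force on a finger pad.
Only numpy, scipy, OpenCV 4.12 (cv2) and the standard library are available. Lean on these libraries where they do the work, as an engineer would, in place of code of your own. Each camera call takes 0.05 s, during which the arm holds its last target. There are 200 camera calls.

## Working session

There is one attempt and no reset: what is moved stays moved. The work goes in short steps, Python scripts to look and compute and a shell command to move; the robot and the scene stay as the last step left them, time stands still between calls to the robot, and variables do not carry over. Pictures are saved under pics/ and viewed, at most 10 in all, crops included, and the job is handed in when it is done.

```bash
mkdir -p pics; cat > h.py <<'E'
import numpy as np, cv2
from plant import monitor, viewer, arm
from scipy.spatial.transform import Rotation as R
def rot(im):
    a=np.array(im["attitude"],float)
    return a if a.shape==(3,3) else R.from_quat(a[[1,2,3,0]]).as_matrix()
def cloud(im):
    z=im["range_z"]; v,u=np.mgrid[:480,:640]
    p=np.stack([(u-im["cx"])/im["fx"]*z,(v-im["cy"])/im["fy"]*z,z],-1)
    return p@rot(im).T+np.array(im["eye"])
def save(im,n,crop=None,s=1):
    a=im["pixels"][...,::-1]
    if crop: a=a[crop[1]:crop[3],crop[0]:crop[2]]
    cv2.imwrite("pics/"+n,cv2.resize(a,None,fx=s,fy=s,interpolation=cv2.INTER_CUBIC))
E
python3 - <<'E'
from h import *
import pickle
o=monitor.get_obs(); print(o)
ims={}
for c in ("top","side"):
    im=viewer.get_image(c); ims[c]=im; save(im,c+"0.png"); P=cloud(im)
    print(c,im["eye"],im["attitude"],im["fx"])
    for q in ["tan_bottle","tray","jig","back_fence","side_fence","corner","rose_bottle_mid","ivory_bottle_mid"]:
        for d in viewer.recognise(c,q)[:3]:
            u,v=np.round(d["pixel"]).astype(int); print(q,round(d["p"],2),(u,v),P[min(v,479),min(u,639)].round(3))
pickle.dump(ims,open("ims.pkl","wb"))
E
```

```text
{'t': 0.0, 'qpos': array([-1.22998087e+00,  4.23843284e-01,  1.63067300e+00,  2.14082187e-06,
        1.08863535e+00, -1.89839625e-02]), 'joint_vel': array([-0.00088324,  0.00049767, -0.00146117, -0.00129964,  0.00109735,
        0.00062084]), 'tau': array([ 1.81618521e-03, -5.44617426e+01, -2.73665464e+01,  6.45052828e-02,
        2.28014379e-02, -1.06247696e-04]), 'tcp_pos': array([ 0.21991211, -0.58447086,  0.24390684]), 'orientation': array([-7.69572089e-04,  9.83861433e-01,  1.78930360e-01, -1.23955925e-04]), 'wrist_force': array([-0.22726114,  0.09130474, -0.30300262]), 'wrist_torque': array([-0.00109806, -0.01356893, -0.02311035]), 'gripper_force': 0.0, 'opening': 0.08759776453413981}
top [0.32762799 0.03169034 1.0395481 ] [-0.07468008  0.70666279 -0.69982764  0.07274516] 447.5655289396919
tan_bottle 0.59 (np.int64(230), np.int64(278)) [0.451 0.232 0.07 ]
tray 0.78 (np.int64(269), np.int64(255)) [0.515 0.157 0.004]
tray 0.22 (np.int64(526), np.int64(249)) [ 0.533 -0.444  0.014]
jig 0.61 (np.int64(426), np.int64(263)) [ 0.499 -0.211  0.007]
jig 0.61 (np.int64(454), np.int64(362
[... 1225 characters left out ...]
08]
jig 0.71 (np.int64(360), np.int64(224)) [ 0.49  -0.17   0.007]
back_fence 0.66 (np.int64(345), np.int64(219)) [ 0.527 -0.149  0.026]
side_fence 0.61 (np.int64(366), np.int64(210)) [ 0.491 -0.233  0.02 ]
side_fence 0.49 (np.int64(442), np.int64(215)) [ 0.286 -0.286  0.019]
corner 0.91 (np.int64(360), np.int64(219)) [ 0.498 -0.197  0.008]
corner 0.59 (np.int64(440), np.int64(224)) [ 0.285 -0.253  0.007]
rose_bottle_mid 0.61 (np.int64(345), np.int64(257)) [0.455 0.071 0.052]
rose_bottle_mid 0.4 (np.int64(366), np.int64(185)) [ 0.55  -0.443  0.001]
ivory_bottle_mid 0.97 (np.int64(285), np.int64(273)) [0.554 0.178 0.052]
ivory_bottle_mid 0.71 (np.int64(341), np.int64(257)) [0.464 0.073 0.052]
```

View pics/top0.png

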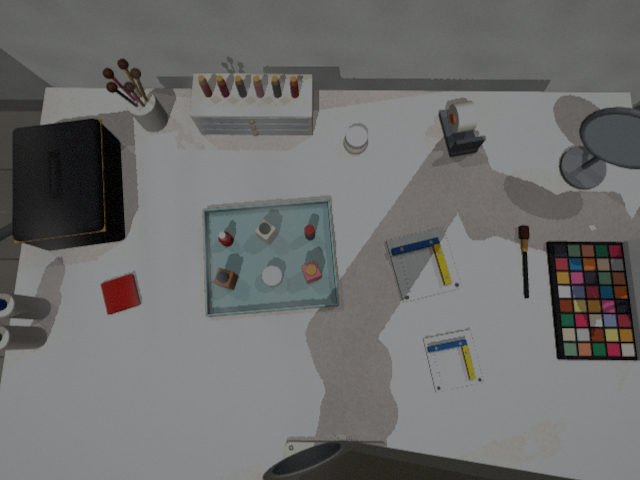

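View pics/side0.png

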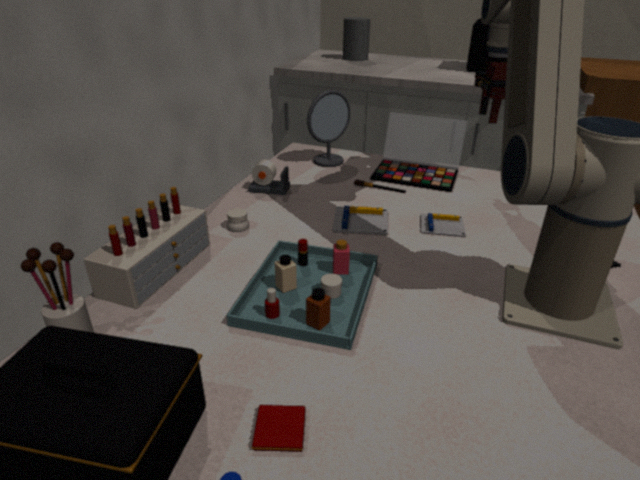

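The top view shows the tray with the tan bottle at (226,278). Look-alikes for it are ivory (265,231) and rose (312,271). The jigs are the larger one at (423,265) and a smaller one at (454,362). I choose (226,278) and (423,265), and will check both with a crop and a size measurement.

```bash
python3 - <<'E'
from h import *
import pickle
ims=pickle.load(open("ims.pkl","rb")); im=ims["top"]; P=cloud(im)
a=im["pixels"]; c1=cv2.resize(a[210:310,195:345],(600,400)); c2=cv2.resize(a[220:310,375:475],(444,400))
cv2.imwrite("pics/crop1.png",np.hstack([c1[:,:350],c2])[...,::-1])
def rect(m): 
    p=P[m][:,:2].astype(np.float32); r=cv2.minAreaRect(p*1000); print(len(p),np.round(r[0],1),np.round(r[1],1),round(r[2],1))
v,u=np.mgrid[:480,:640]
z=P[...,2]
near=lambda x,y,r:np.hypot(P[...,0]-x,P[...,1]-y)<r
rect(near(.451,.232,.04)&(z>.056)&(z<.073)); rect(near(.451,.232,.04)&(z>.073))
h=cv2.cvtColor(a,cv2.COLOR_RGB2HSV)
for n,x,y in (("big",.5,-.2),("small",.28,-.26)):
    b=near(x,y,.1)&(h[...,0]>95)&(h[...,0]<130)&(h[...,1]>130)&(z>.015)
    ye=near(x,y,.1)&(h[...,0]>18)&(h[...,0]<35)&(h[...,1]>130)&(z>.015)
    print(n); rect(b); rect(ye); rect(near(x,y,.13)&(z>.005)&(z<.04))
# tray walls
t=near(.49,.15,.25)&(z>.02)&(z<.04)
rect(t)
im=viewer.get_image("wrist"); print(im["eye"],R.from_matrix(rot(im)).as_matrix().round(2),im["fx"])
o=monitor.get_obs(); q=o["orientation"]; print(R.from_quat(q[[1,2,3,0]]).as_matrix().round(3))
E
```

```text
170 [454.  247.6] [36.5 35.9] 74.9
115 [454.3 247.9] [24.3 23.9] 43.8
big
257 [ 536.3 -182.6] [ 13.6 109.8] 14.5
287 [ 495.3 -243.2] [93.2 17.4] 14.3
3724 [ 498.3 -195.2] [240.4 237.1] 50.5
small
175 [ 312. -247.] [10.6 86.5] 11.4
185 [ 276.6 -292.2] [71.8 13. ] 11.5
2169 [ 288.8 -267. ] [242.9 214.8] 81.0
1488 [510.2 155.2] [250.8 300.6] 5.4
[ 0.28938048 -0.5576548   0.38400394] [[ 0.35 -0.9  -0.25]
 [-0.94 -0.34 -0.09]
 [-0.    0.27 -0.96]] 423.2308782918813
[[ 0.936  0.352  0.   ]
 [ 0.352 -0.936 -0.   ]
 [ 0.     0.    -1.   ]]
```

View pics/crop1.png

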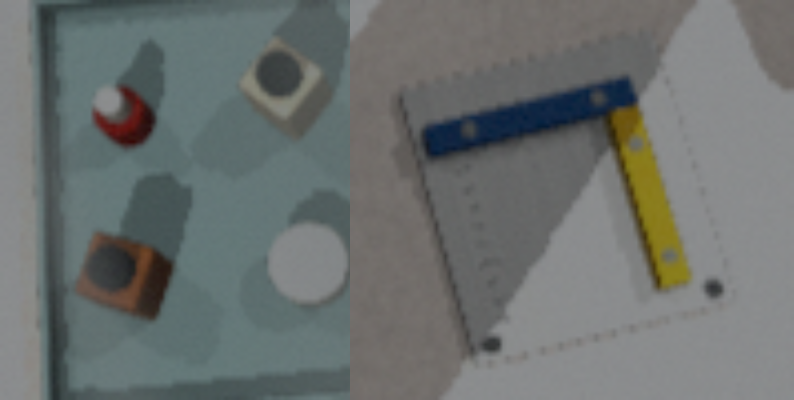

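The crop confirms the tan body with a black cap, and the larger jig (150 x 140, 112 mm fence). Moving over the bottle.

```bash
python3 -m pendant '[{"translation":[0.068,0.1,0],"twist":[0,0,0.11]},{"translation":[0.136,0.2,0],"twist":[0,0,0.22]},{"translation":[0.204,0.3,0],"twist":[0,0,0.33]},{"translation":[0.272,0.4,0],"twist":[0,0,0.44]},{"translation":[0.34,0.5,0],"twist":[0,0,0.55]}]' 0.75 30
python3 -m pendant '[{"translation":[0.016,0.12,0],"twist":[0,0,0.11]},{"translation":[0.032,0.24,0],"twist":[0,0,0.22]},{"translation":[0.048,0.36,0],"twist":[0,0,0.33]},{"translation":[0.064,0.48,0],"twist":[0,0,0.44]},{"translation":[0.08,0.6,0],"twist":[0,0,0.55]}]'
python3 -m pendant '[{"translation":[0.01,0.1,0],"twist":[0,0,0.02]},{"translation":[0.02,0.2,0],"twist":[0,0,0.04]},{"translation":[0.03,0.3,0],"twist":[0,0,0.06]},{"translation":[0.04,0.4,0],"twist":[0,0,0.08]},{"translation":[0.04,0.46,0],"twist":[0,0,0.1]}]'
cat >> h.py <<'E'
def yaw():
    o=monitor.get_obs(); m=R.from_quat(np.array(o["orientation"])[[1,2,3,0]]).as_matrix(); print("tcp",np.round(o["tcp_pos"],4),"toolz",m[:,2].round(4),"y-yaw",np.degrees(np.arctan2(m[1,1],m[0,1])).round(2),"F",np.round(o["wrist_force"],1),"M",np.round(o["wrist_torque"],2),"open",o["opening"],"grip",o["gripper_force"],"t",o["t"])
E
python3 - <<'E'
from h import *
yaw(); im=viewer.get_image("wrist"); P=cloud(im); z=P[...,2]; save(im,"w1.png")
near=np.hypot(P[...,0]-.454,P[...,1]-.248)<.04
for a,b in((.055,.074),(.074,.09)):
    m=near&(z>a)&(z<b); p=P[m][:,:2].astype(np.float32)
    if len(p)>5: print(len(p),cv2.minAreaRect(p*1000),np.median(z[m]))
E
```

```text
t: 1.58
tcp_pos: [0.391, -0.3334, 0.245]
orientation: [0.0, 0.922, 0.387, 0.0]
wrist_force: [1.3, -0.0, 0.3]
opening: 0.0659
gripper_force: 0.0
t: 2.2
tcp_pos: [0.4302, -0.0331, 0.2451]
orientation: [0.0, 0.818, 0.575, 0.0]
wrist_force: [2.0, -0.3, -0.3]
opening: 0.0659
gripper_force: 0.0
t: 2.82
tcp_pos: [0.4503, 0.1973, 0.2449]
orientation: [0.0, 0.795, 0.607, 0.0]
wrist_force: [-0.2, 0.1, 0.4]
opening: 0.0658
gripper_force: 0.0
tcp [0.4503 0.1973 0.2449] toolz [ 8.e-04  4.e-04 -1.e+00] y-yaw -15.26 F [-0.2  0.1  0.4] M [-0.04 -0.1  -0.02] open 0.06581567456751447 grip 0.0 t 2.825
1419 ((453.0907287597656, 250.05694580078125), (35.75047302246094, 35.55516815185547), 74.96623992919922) 0.06797370861569829
969 ((453.4538269042969, 249.80859375), (24.213327407836914, 24.084379196166992), 29.062570571899414) 0.08220023661228304
```

View pics/w1.png

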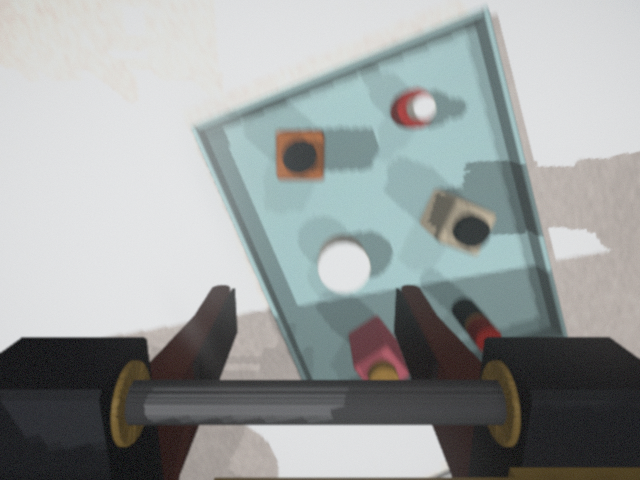

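The wrist view shows the tan bottle at (300,155), square to the fingers, at (0.453, 0.2495), yaw −15°. Next I line up, go down and grip.

```bash
python3 -m pendant '[{"translation":[0.003,0.06,0],"twist":[0,0,0]},{"translation":[0.006,0.104,0],"twist":[0,0,0.005]},{"translation":[0.006,0.104,-0.06],"twist":[0,0,0.005]},{"translation":[0.006,0.104,-0.12],"twist":[0,0,0.005]},{"translation":[0.006,0.104,-0.18],"twist":[0,0,0.005]}]'
python3 -m pendant '[{"translation":[0,0,-0.06],"twist":[0,0,0]},{"translation":[0,0,-0.12],"twist":[0,0,0]},{"translation":[0,0,-0.17],"twist":[0,0,0]},{"translation":[0,0,-0.204],"twist":[0,0,0]},{"translation":[0,0,-0.204],"twist":[0,0,0]}]'
python3 -c "
from h import *
yaw()"
python3 -m pendant '[{"translation":[0,0,0],"twist":[0,0,0]},{"translation":[0,0,0],"twist":[0,0,0]},{"translation":[0,0,0],"twist":[0,0,0]},{"translation":[0,0,0],"twist":[0,0,0]},{"translation":[0,0,0],"twist":[0,0,0]}]' 0 40
```

```text
t: 3.5
tcp_pos: [0.4533, 0.247, 0.1539]
orientation: [0.0, 0.794, 0.608, 0.0]
wrist_force: [-0.2, 0.6, 0.2]
opening: 0.0663
gripper_force: 0.0
t: 4.12
tcp_pos: [0.4526, 0.2466, 0.0518]
orientation: [-0.0, 0.794, 0.608, -0.001]
wrist_force: [0.9, 0.2, 0.3]
opening: 0.066
gripper_force: 0.0
tcp [0.4526 0.2466 0.0518] toolz [-0.0019 -0.001  -1.    ] y-yaw -15.16 F [0.9 0.2 0.3] M [-0.02 -0.04  0.03] open 0.06603365094306285 grip 0.0 t 4.125
t: 4.75
tcp_pos: [0.4534, 0.2472, 0.0533]
orientation: [0.0, 0.794, 0.608, 0.0]
wrist_force: [-0.0, -0.4, 6.1]
opening: 0.0359
gripper_force: 40.0
```

```bash
python3 -m pendant '[{"translation":[0,0,0.05],"twist":[0,0,0]},{"translation":[0,0,0.13],"twist":[0,0,0]},{"translation":[0,0,0.21],"twist":[0,0,0]},{"translation":[0,0,0.29],"twist":[0,0,0]},{"translation":[0,-0.02,0.36],"twist":[0,0,0]}]'
python3 -m pendant '[{"translation":[0.02,-0.08,0],"twist":[0,0,0.05]},{"translation":[0.04,-0.18,0],"twist":[0,0,0.15]},{"translation":[0.06,-0.28,0],"twist":[0,0,0.25]},{"translation":[0.08,-0.38,0],"twist":[0,0,0.35]},{"translation":[0.1,-0.48,0],"twist":[0,0,0.45]}]'
python3 -m pendant '[{"translation":[0.02,-0.12,0],"twist":[0,0,0.1]},{"translation":[0.04,-0.24,0],"twist":[0,0,0.15]},{"translation":[0.05,-0.36,0],"twist":[0,0,0.208]},{"translation":[0.06,-0.48,0],"twist":[0,0,0.208]},{"translation":[0.06,-0.54,0],"twist":[0,0,0.208]}]'
python3 -m pendant '[{"translation":[0,0,0],"twist":[0,0,0]},{"translation":[0,0,0],"twist":[0,0,0]},{"translation":[0,0,0],"twist":[0,0,0]},{"translation":[0,0,0],"twist":[0,0,0]},{"translation":[0,0,0],"twist":[0,0,0]}]'
cat > m.py <<'E'
from h import *
import sys
yaw(); im=viewer.get_image("wrist"); P=cloud(im); z=P[...,2]; save(im,sys.argv[1])
h=cv2.cvtColor(im["pixels"],cv2.COLOR_RGB2HSV); near=np.hypot(P[...,0]-.51,P[...,1]-.2)<.11
for lo,hi in((95,130),(18,35)):
    m=near&(h[...,0]>lo)&(h[...,0]<hi)&(h[...,1]>110)&(z>.019)&(z<.03); m=cv2.erode(m.astype(np.uint8),np.ones((2,2)))>0
    p=P[m][:,:2].astype(np.float32)
    if len(p)>5: print(len(p),cv2.minAreaRect(p*1000),cv2.boxPoints(cv2.minAreaRect(p*1000)).round(1).tolist(),np.median(z[m]))
E
python3 m.py w2.png
```

```text
t: 5.38
tcp_pos: [0.4529, 0.2372, 0.234]
orientation: [-0.0, 0.794, 0.608, 0.0]
wrist_force: [-0.1, -0.6, -1.2]
opening: 0.0359
gripper_force: 40.0
t: 6.0
tcp_pos: [0.5028, -0.0046, 0.2325]
orientation: [-0.0, 0.674, 0.739, -0.0]
wrist_force: [1.2, -0.6, -1.9]
opening: 0.0358
gripper_force: 40.0
t: 6.62
tcp_pos: [0.5326, -0.2759, 0.2322]
orientation: [-0.0, 0.613, 0.79, -0.0]
wrist_force: [0.3, 0.6, -3.1]
opening: 0.0359
gripper_force: 40.0
t: 7.25
tcp_pos: [0.5333, -0.2723, 0.2328]
orientation: [0.0, 0.612, 0.791, 0.0]
wrist_force: [0.1, -0.9, -1.5]
opening: 0.0355
gripper_force: 40.0
tcp [ 0.5333 -0.2723  0.2328] toolz [ 1.e-04 -0.e+00 -1.e+00] y-yaw 14.5 F [ 0.1 -0.9 -1.5] M [-0.03 -0.07 -0.04] open 0.03552563317017285 grip 39.96286869049072 t 7.25
```

View pics/w2.png

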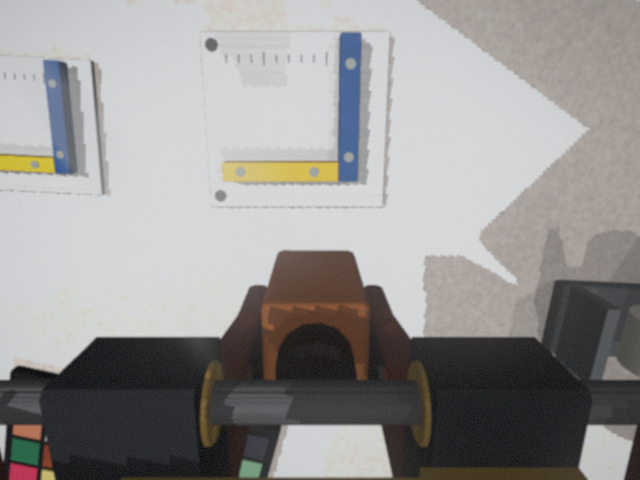

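The wrist view shows the bottle held square. The jig is ahead, blue fence at (350,107) and yellow at (281,172). The mask found nothing, so I'm checking the depth.

```bash
sed -i 's/&(z>.019)&(z<.03)//; s/<.11$/<.14/' m.py; sed -i 's/near=np.hypot.*/near=(np.hypot(P[...,0]-.51,P[...,1]-.2)<.14)\&(z>.01)\&(z<.04)/' m.py; python3 - <<'E'
exec(open('m.py').read().replace("sys.argv[1]","'w3.png'"))
h=h; 
for u,v in((350,107),(281,172),(290,100),(250,240),(350,160),(230,172)): print((u,v),P[v,u].round(4),h[v,u])
E
```

```text
tcp [ 0.5332 -0.2725  0.2328] toolz [ 1.e-04 -1.e-04 -1.e+00] y-yaw 14.49 F [-0.5 -0.5 -1.6] M [-0.   -0.07 -0.03] open 0.03586664188206836 grip 39.96284544467926 t 7.3
(350, 107) [ 0.5372 -0.1791  0.0245] [109 124 146]
(281, 172) [ 0.4965 -0.2418  0.024 ] [ 25 144 213]
(290, 100) [ 0.4893 -0.1852  0.0071] [100   4 215]
(250, 240) [ 0.4818 -0.3121 -0.0019] [ 90   1 215]
(350, 160) [ 0.5483 -0.2184  0.024 ] [101  17 161]
(230, 172) [ 0.456  -0.2524  0.0226] [ 25  98 213]
```

```bash
python3 - <<'E'
s=open('m.py').read().replace("110)","60)").replace("np.ones((2,2))","np.ones((2,2),np.uint8)")
open('m.py','w').write(s)
E
cat >> m.py <<'E'
    else: print(len(p), near.sum(), m.sum())
E
python3 m.py w4.png
```

```text
tcp [ 0.5332 -0.2726  0.2328] toolz [ 1.e-04 -0.e+00 -1.e+00] y-yaw 14.48 F [-0.1 -0.3 -1.8] M [-0.01 -0.09  0.01] open 0.03614586607050576 grip 39.962804317474365 t 7.35
0 0 0
0 0 0
```

```bash
sed -i 's/P\[...,1\]-.2)/P[...,1]+.2)/' m.py; python3 m.py w5.png
```

```text
tcp [ 0.5332 -0.2727  0.2327] toolz [ 1.e-04 -0.e+00 -1.e+00] y-yaw 14.47 F [ 0.3 -0.1 -1.9] M [-0.05 -0.07  0.03] open 0.03559850177891617 grip 39.96285796165466 t 7.4
2491 ((537.46923828125, -181.36111450195312), (15.027430534362793, 110.29170989990234), 14.666773796081543) [[516.2000122070312, -129.89999389648438], [544.2000122070312, -236.60000610351562], [558.7000122070312, -232.8000030517578], [530.7999877929688, -126.0999984741211]] 0.02335644870934883
2042 ((496.11834716796875, -241.8770294189453), (93.74525451660156, 15.838187217712402), 14.533524513244629) [[448.79998779296875, -246.0], [452.70001220703125, -261.29998779296875], [543.5, -237.8000030517578], [539.5, -222.39999389648438]] 0.02323945157784313
```

Corner is at (0.540, −0.222), yaw 14.55°, and both fences agree. Moving above the plate with 8 mm stand-off, then down.

```bash
python3 -m pendant '[{"translation":[-0.025,0.07,0],"twist":[0,0,0]},{"translation":[-0.049,0.134,0],"twist":[0,0,0]},{"translation":[-0.049,0.134,-0.05],"twist":[0,0,0]},{"translation":[-0.049,0.134,-0.13],"twist":[0,0,0]},{"translation":[-0.049,0.134,-0.2],"twist":[0,0,0]}]'
python3 -m pendant '[{"translation":[0,0,-0.05],"twist":[0,0,0]},{"translation":[0,0,-0.09],"twist":[0,0,0]},{"translation":[0,0,-0.12],"twist":[0,0,0]},{"translation":[0,0,-0.13],"twist":[0,0,0]},{"translation":[0,0,-0.13],"twist":[0,0,0]}]'
python3 -m pendant '[{"translation":[0,0,-0.005],"twist":[0,0,0]},{"translation":[0,0,-0.01],"twist":[0,0,0]},{"translation":[0,0,-0.014],"twist":[0,0,0]},{"translation":[0,0,-0.014],"twist":[0,0,0]},{"translation":[0,0,-0.014],"twist":[0,0,0]}]'
python3 -c "
from h import *
yaw()"
```

```text
t: 8.07
tcp_pos: [0.5087, -0.2059, 0.1319]
orientation: [0.0, 0.612, 0.79, 0.0]
wrist_force: [0.9, -0.1, -2.1]
opening: 0.0359
gripper_force: 40.0
t: 8.7
tcp_pos: [0.5088, -0.2061, 0.0678]
orientation: [0.0, 0.613, 0.79, 0.0]
wrist_force: [-0.0, 0.1, -2.2]
opening: 0.0355
gripper_force: 40.0
t: 9.32
tcp_pos: [0.5086, -0.206, 0.0607]
orientation: [0.0, 0.613, 0.79, 0.0]
wrist_force: [0.4, -0.4, -2.3]
opening: 0.0361
gripper_force: 40.0
tcp [ 0.5086 -0.206   0.0607] toolz [ 1.e-04 -0.e+00 -1.e+00] y-yaw 14.45 F [ 0.4 -0.4 -2.3] M [ 0.03 -0.07 -0.06] open 0.03605077299865596 grip 39.96293485164642 t 9.325
```

```bash
python3 -m pendant '[{"translation":[0,0,-0.002],"twist":[0,0,0]},{"translation":[0,0,-0.004],"twist":[0,0,0]},{"translation":[0,0,-0.007],"twist":[0,0,0]},{"translation":[0,0,-0.007],"twist":[0,0,0]},{"translation":[0,0,-0.007],"twist":[0,0,0]}]'
python3 -m pendant '[{"translation":[0,0,-0.001],"twist":[0,0,0]},{"translation":[0,0,-0.002],"twist":[0,0,0]},{"translation":[0,0,-0.002],"twist":[0,0,0]},{"translation":[0,0,-0.002],"twist":[0,0,0]},{"translation":[0,0,-0.002],"twist":[0,0,0]}]'
```

```text
t: 9.95
tcp_pos: [0.5086, -0.2059, 0.0571]
orientation: [-0.0, 0.613, 0.79, -0.0]
wrist_force: [0.2, -0.6, -3.0]
opening: 0.0356
gripper_force: 40.0
t: 10.58
tcp_pos: [0.5086, -0.206, 0.0563]
orientation: [0.0, 0.613, 0.79, 0.0]
wrist_force: [-1.3, 0.6, 0.8]
opening: 0.0357
gripper_force: 40.0
```

```bash
python3 -m pendant '[{"translation":[0.004,-0.0024,0],"twist":[0,0,0]},{"translation":[0.008,-0.0048,0],"twist":[0,0,0]},{"translation":[0.012,-0.0072,0],"twist":[0,0,0]},{"translation":[0.0146,-0.0086,0],"twist":[0,0,0]},{"translation":[0.0146,-0.0086,0],"twist":[0,0,0]}]'
python3 -m pendant '[{"translation":[0.002,0.0005,0],"twist":[0,0,0]},{"translation":[0.004,0.001,0],"twist":[0,0,0]},{"translation":[0.004,0.001,0],"twist":[0,0,0]},{"translation":[0.004,0.001,0],"twist":[0,0,0]},{"translation":[0.004,0.001,0],"twist":[0,0,0]}]'
python3 -m pendant '[{"translation":[0.0005,-0.002,0],"twist":[0,0,0]},{"translation":[0.001,-0.004,0],"twist":[0,0,0]},{"translation":[0.001,-0.004,0],"twist":[0,0,0]},{"translation":[0.001,-0.004,0],"twist":[0,0,0]},{"translation":[0.001,-0.004,0],"twist":[0,0,0]}]'
cat >> h.py <<'E'
X=np.array([.968,.2515]);Y=np.array([-.2515,.968])
def jf():
    yaw();o=monitor.get_obs();F=np.array(o["wrist_force"])[:2];M=np.array(o["wrist_torque"])[:2];d=np.array(o["tcp_pos"])[:2]-[.5181,-.2091]
    print("Fx,Fy jig",F@X,F@Y,"M",M@X,M@Y,"tcp-seat mm",d@X*1e3,d@Y*1e3)
E
python3 -c "
from h import *
jf()"
```

```text
t: 11.2
tcp_pos: [0.516, -0.2103, 0.0563]
orientation: [0.0, 0.613, 0.79, 0.0]
wrist_force: [-2.1, 0.2, 5.4]
opening: 0.036
gripper_force: 40.0
t: 11.82
tcp_pos: [0.5179, -0.2101, 0.0563]
orientation: [0.0, 0.613, 0.79, -0.0]
wrist_force: [-2.2, -1.1, 5.4]
opening: 0.0356
gripper_force: 40.0
t: 12.45
tcp_pos: [0.5181, -0.2112, 0.0563]
orientation: [-0.001, 0.613, 0.79, 0.0]
wrist_force: [-3.6, 4.1, 7.9]
opening: 0.0357
gripper_force: 40.0
tcp [ 0.5181 -0.2112  0.0563] toolz [-7.e-04  8.e-04 -1.e+00] y-yaw 14.45 F [-3.6  4.1  7.9] M [0.67 0.49 0.04] open 0.03574013161402679 grip 39.96375918388367 t 12.45
Fx,Fy jig -2.4130943659711988 4.889102266266789 M 0.7718449121941015 0.3089006432975233 tcp-seat mm -0.492372099890732 -2.0612265688554516
```

```bash
python3 -m pendant '[{"translation":[0.002,0.0005,0],"twist":[0,0,0]},{"translation":[0.004,0.001,0],"twist":[0,0,0]},{"translation":[0.004,0.001,0],"twist":[0,0,0]},{"translation":[0.004,0.001,0],"twist":[0,0,0]},{"translation":[0.004,0.001,0],"twist":[0,0,0]}]' - 50
python3 -c "
from h import *
jf()"
```

```text
t: 13.08
tcp_pos: [0.5183, -0.2112, 0.0563]
orientation: [-0.002, 0.612, 0.791, -0.001]
wrist_force: [-10.4, -0.7, 13.3]
opening: 0.0359
gripper_force: 50.0
tcp [ 0.5183 -0.2112  0.0563] toolz [-4.1e-03  7.0e-04 -1.0e+00] y-yaw 14.48 F [-10.4  -0.7  13.3] M [-0.24  1.75  0.05] open 0.035894936463168034 grip 49.965603947639465 t 13.075
Fx,Fy jig -10.23849295034984 1.9231839957128447 M 0.20916700101922867 1.7533128970705059 tcp-seat mm -0.2882173101825043 -2.070835081336896
```

```bash
python3 -m pendant '[{"translation":[0.0005,-0.002,0],"twist":[0,-0.003,0]},{"translation":[0.001,-0.004,0],"twist":[-0.003,-0.006,0]},{"translation":[0.001,-0.004,0],"twist":[-0.003,-0.006,0]},{"translation":[0.001,-0.004,0],"twist":[-0.003,-0.006,0]},{"translation":[0.001,-0.004,0],"twist":[-0.003,-0.006,0]}]'
python3 -c "
from h import *
jf()"
```

```text
t: 13.7
tcp_pos: [0.5183, -0.2116, 0.0563]
orientation: [-0.001, 0.613, 0.79, -0.0]
wrist_force: [-9.5, 7.3, 16.7]
opening: 0.0357
gripper_force: 50.0
tcp [ 0.5183 -0.2116  0.0563] toolz [-9.e-04  7.e-04 -1.e+00] y-yaw 14.46 F [-9.5  7.3 16.7] M [1.39 1.78 0.13] open 0.035661394305796255 grip 49.96664643287659 t 13.7
Fx,Fy jig -7.356233094243186 9.462062221261702 M 1.7974703795210465 1.3740226118832197 tcp-seat mm -0.45299434583568515 -2.4546091007608615
```

```bash
python3 -m pendant '[{"translation":[0.0012,-0.0005,0.0005],"twist":[-0.001,-0.001,0]},{"translation":[0.0024,-0.001,0.001],"twist":[-0.002,-0.002,0]},{"translation":[0.0024,-0.001,0.001],"twist":[-0.002,-0.002,0]},{"translation":[0.0024,-0.001,0.001],"twist":[-0.002,-0.002,0]},{"translation":[0.0024,-0.001,0.001],"twist":[-0.002,-0.002,0]}]'
python3 - <<'E'
from h import *
jf()
a=viewer.get_image("side"); save(a,"s6.png",(300,160,460,260),5)
b=viewer.get_image("top"); c=viewer.get_image("wrist"); save(c,"w6.png")
P=cloud(c); z=P[...,2]; print(viewer.recognise("wrist","tan_bottle")[:1])
E
```

```text
t: 14.32
tcp_pos: [0.5184, -0.2117, 0.0563]
orientation: [-0.001, 0.612, 0.791, -0.001]
wrist_force: [-11.6, 7.2, 16.0]
opening: 0.0358
gripper_force: 50.0
tcp [ 0.5184 -0.2117  0.0563] toolz [-0.0017 -0.     -1.    ] y-yaw 14.47 F [-11.6   7.2  16. ] M [1.49 2.11 0.23] open 0.03582824093855253 grip 49.96774077415466 t 14.325
Fx,Fy jig -9.44167756212353 9.873131299969762 M 1.9702164600979937 1.673332949195049 tcp-seat mm -0.3658301675754236 -2.545857983250536
[{'pixel': [311.2, 319.2], 'p': 0.6}]
```

View pics/w6.png

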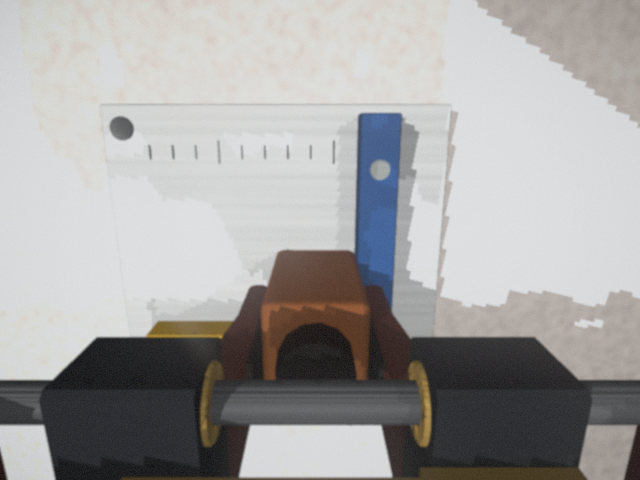

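View pics/s6.png

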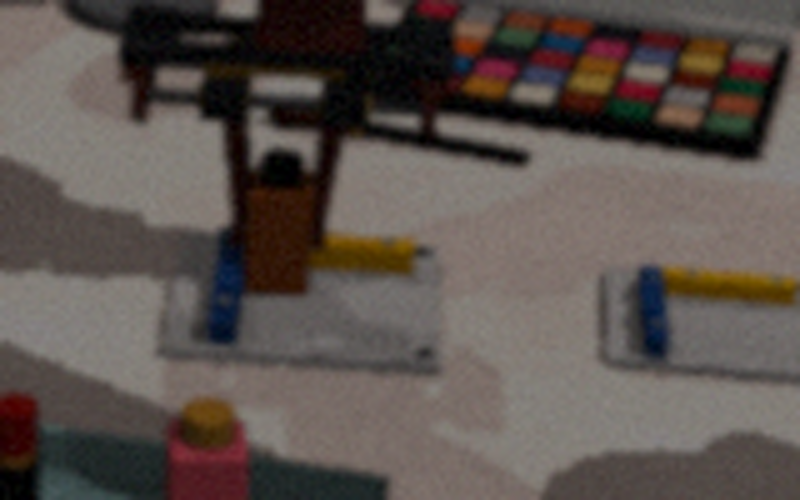

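Side and wrist views show the bottle upright on the plate, touching blue (357,270) and in front of yellow, with no shift in the grip since w2. I'll firm the push a little and ease the downward load.

```bash
python3 -m pendant '[{"translation":[0.002,-0.001,0.001],"twist":[-0.001,-0.001,0]},{"translation":[0.0035,-0.0025,0.002],"twist":[-0.002,-0.004,0]},{"translation":[0.0035,-0.0025,0.002],"twist":[-0.002,-0.004,0]},{"translation":[0.0035,-0.0025,0.002],"twist":[-0.002,-0.004,0]},{"translation":[0.0035,-0.0025,0.002],"twist":[-0.002,-0.004,0]}]'
python3 -c "
from h import *
jf()"
python3 -m pendant '[{"translation":[0,0,0],"twist":[0,0,0]},{"translation":[0,0,0],"twist":[0,0,0]},{"translation":[0,0,0],"twist":[0,0,0]},{"translation":[0,0,0],"twist":[0,0,0]},{"translation":[0,0,0],"twist":[0,0,0]}]'
python3 -c "
from h import *
jf()"
```

```text
t: 15.15
tcp_pos: [0.5185, -0.212, 0.0563]
orientation: [-0.001, 0.612, 0.791, -0.001]
wrist_force: [-13.5, 10.2, 10.9]
opening: 0.0354
gripper_force: 50.0
tcp [ 0.5185 -0.212   0.0563] toolz [-2.1e-03  1.0e-04 -1.0e+00] y-yaw 14.48 F [-13.5  10.2  10.9] M [1.8  2.52 0.3 ] open 0.035421883810071074 grip 49.9687385559082 t 15.15
Fx,Fy jig -10.485993960544121 13.217343864282949 M 2.3742226796182133 1.9875922389309428 tcp-seat mm -0.33235699864269586 -2.9425772487366526
t: 15.78
tcp_pos: [0.5185, -0.212, 0.0563]
orientation: [-0.001, 0.612, 0.791, -0.001]
wrist_force: [-14.0, 9.3, 11.1]
opening: 0.0357
gripper_force: 50.0
tcp [ 0.5185 -0.212   0.0563] toolz [-2.1e-03  1.0e-04 -1.0e+00] y-yaw 14.48 F [-14.    9.3  11.1] M [1.76 2.45 0.27] open 0.03566027677200261 grip 49.96876001358032 t 15.775
Fx,Fy jig -11.197653601692748 12.5133773043502 M 2.324409811504624 1.9300621261768593 tcp-seat mm -0.3241980277203398 -2.9499390459311345
```

Force is steady. Before handing in I check the bottle's tilt directly, from a plane fit of its face in the wrist depth.

```bash
python3 - <<'E'
from h import *
im=viewer.get_image("wrist"); save(im,"w7.png"); P=cloud(im)
old=cv2.imread("pics/w2.png").astype(float); o6=cv2.imread("pics/w6.png").astype(float); n=im["pixels"][...,::-1].astype(float)
def tan(a): h=cv2.cvtColor(a.astype(np.uint8),cv2.COLOR_BGR2HSV); m=np.zeros((480,640),bool); m[235:345,255:380]=True; return m&(h[...,0]<16)&(h[...,1]>120)&(h[...,2]>60)
for k,a in(("w2",old),("w6",o6),("now",n)):
    m=tan(a); v,u=np.nonzero(m); print(k,m.sum(),u.min(),u.max(),v.min(),[int(np.nonzero(m[:,c])[0].min()) for c in(285,310,340)],[ (int(np.nonzero(m[r])[0].min()),int(np.nonzero(m[r])[0].max())) for r in(258,275,290)])
face=P[258:296,284:344].reshape(-1,3); c=face.mean(0)
J=np.c_[(face-[.5181,-.2091,0])[:,:2]@np.c_[X,Y],face[:,2]]
print("face pts jig mm: z range",J[:,2].min(),J[:,2].max())
s=J[(J[:,2]>.03)&(J[:,2]<.068)]
A=np.c_[s[:,0],s[:,2],np.ones(len(s))]; r=np.linalg.lstsq(A,s[:,1],rcond=None)[0]
print(len(s),"dy/dx,dy/dz deg",np.degrees(np.arctan(r[:2])),"y at mid mm",1e3*(r[2]+.047*r[1]),"rms",1e3*np.std(s[:,1]-A@r))
# top shoulder height / tilt
s=J
E
```

```text
Traceback (most recent call last):
ValueError: zero-size array to reduction operation minimum which has no identity
```

```bash
python3 - <<'E'
from h import *
im=viewer.get_image("wrist"); P=cloud(im)
n={k:cv2.cvtColor(cv2.imread(f"pics/{k}.png"),cv2.COLOR_BGR2GRAY)[238:345,255:375] for k in("w2","w6","w7")}
def edges(g):  # column 310: rows of strongest gradients
    g=cv2.cvtColor(cv2.imread(f"pics/{g}.png"),cv2.COLOR_BGR2HSV)[...,1].astype(float)
    out=[]
    for c in(290,310,330):
        d=np.abs(np.diff(cv2.GaussianBlur(g,(5,5),0)[238:335,c])); out.append((int(238+d[:30].argmax()),d[:30].max().round()))
    return out
for k in n: print(k,edges(k))
J=np.concatenate([(P[...,:2]-[.5181,-.2091])@np.c_[X,Y],P[...,2:]],-1)
for v in range(240,345,8): print(v,(J[v,312]*1e3).round(1))
s=J[258:300,285:340].reshape(-1,3); s=s[(s[:,2]>.025)&(s[:,2]<.066)]
A=np.c_[s[:,0],s[:,2],np.ones(len(s))]
if len(s)>50:
    r=np.linalg.lstsq(A,s[:,1],rcond=None)[0]; print(len(s),"deg",np.degrees(np.arctan(r[:2])),"y mid",1e3*(r[2]+.047*r[1]),"rms",1e3*np.std(s[:,1]-A@r))
E
```

```text
w2 [(250, np.float64(16.0)), (251, np.float64(18.0)), (251, np.float64(22.0))]
w6 [(250, np.float64(17.0)), (250, np.float64(21.0)), (250, np.float64(25.0))]
w7 [(250, np.float64(18.0)), (250, np.float64(22.0)), (250, np.float64(25.0))]
240 [-1.7 21.8  7.8]
248 [-1.8 18.   7.6]
256 [-1.6 18.  20.1]
264 [-1.5 18.  31.2]
272 [-1.4 17.9 40.9]
280 [-1.3 17.6 48.9]
288 [-1.2 18.2 58.4]
296 [-1.2 17.7 64.5]
304 [-1.1 17.4 70.3]
312 [-1.1 14.4 69.8]
320 [-1.1 12.3 71.3]
328 [-1.1 11.9 76.1]
336 [-1.  12.  81.5]
344 [-1.  11.2 84.9]
2096 deg [-0.15271484 -0.14899838] y mid 17.722377695369094 rms 0.21864213268018973
```

The face is vertical and square to about 0.15°, and 17.7 mm from the seat axis (18 expected), so the bottle is seated flush against both fences. Handing in.

```bash
python3 -c "
from h import *
print(arm.job_done())"
```

```text
the job is handed in; nothing more can be done
None
```

The tan bottle stands upright in the larger jig, still gripped at 50 N and pressed with about 11 N towards the blue fence and 12 N towards the yellow. It measured square to about 0.15°, and the job was handed in at about 16 s.

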